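# Stack the negative boxes in the sloping rack

## Robot

A 7-joint arm with a two-finger parallel gripper is mounted at the origin on the work surface. World frame = base frame: x ahead of the robot, y to its left, z up, the work surface at z = 0. Lengths are in m, angles in rad, forces in N, time in s.
With the tool pointing down it reaches from about 0.425 to 0.95 m from the base axis. Payload 4.7 kg.
Tool frame: the origin (TCP) lies on the centre line of the jaws, within the pads' length; the fingertips stand 19 mm ahead of it and the grasp point (between the pads) is the TCP; z points along the fingers, y is the line along which they close (so a half turn about z gives the same grasp; the last joint's range is limited). The gripper opens to 87 mm and grips with 3 to 60 N. Pads are 19 mm wide; open, the fingers measure 117 mm over their backs; the gripper's body (75 mm by 190 mm) begins 51 mm behind the grasp point.
Start: joints at [-1.259, 0.469, -0.049, 1.532, 0.024, 1.141, -0.082], TCP at [0.226, 0.636, 0.242] pointing down, gripper open.
Joint ranges: [-2.59, 2.59], [-0.33, 1.99], [-1.39, 1.29], [0.1, 2.45], [-1.04, 4.18], [0.21, 1.99], [-2.66, 2.66]. Speed limits (rad/s): [2.57, 2.57, 3.14, 3.14, 3.14, 3.14, 3.14].

## Interface

Orientations are given as [roll, pitch, yaw] about the fixed x, y, z axes, in that order (R = Rz(yaw) Ry(pitch) Rx(roll)).
In Python, from bench import robot, cams, silhouettes, pinpoint gives the robot as it stands. The module is installed in compiled form; this text tells all that it offers.
- The arm moves only by the tool step_arm, never from a script. Its argument "steps" is a list of rows, each a list of 7 numbers: the opening, from -1 (shut) to 1 (fully open), so that 0 is half open, then the shift along the tool's x, y, z in mm, then the turn, a rotation vector about the tool's x, y, z in rad. In form: [[hand, dx, dy, dz, wx, wy, wz], ...]. A call has 1 to 8 rows; each row shifts and turns the commanded pose from where the row before left it, along the tool's axes as they then stand; what a row does not reach is not made up. A row lasts 1/12 s, in which the tool goes at most 41.7 mm and 7.16 degrees, less where a joint would pass 70% of its speed; a pose out of reach is approached as far as the arm can. A call with a gripper value outside its range is refused whole. The fingers move at their own pace and stop on an object; the grip force is fixed at half the most. Time passes only in rows, so rows that do not move let the fingers close. It gives the time, the measured TCP pose, the force, the opening and the grip force at its end, in the units of the state.
- robot.observe(): the state, without advancing time (a new reading comes with each control period).
- cams.grab_frame(name): name is "side" or "top"; returns a dict with "color" (420x560x3 uint8, blue, green, red), "K" (3x3 intrinsics, pixels), "R" (3x3) and "t" (3): a world point X has camera coordinates R X + t. Camera axes: x right, y down, z forward; pixel columns grow to the right and rows downward; lengths in m; the calibration is good to about 2 mm. A picture is of the moment at which its call begins. There is no depth.
- robot.finish_job(): hands the job in; it is judged then, once.
Trained networks look in the newest picture that a camera, given by its name, has taken for a name from the list of things; names that differ only in an ending like _2 or _b are one class to them, and where a whole thing is asked for, a point or a joint stands for the part that bears it (a point fixed in the world has none). Each returns a list of dicts, best first, with "score" (0 to 1); they miss things now and then, are a little off and sometimes report something else, mostly with a low value. They report only what shows in the picture. A call takes as long as a camera call. They do not tell look-alikes from the thing itself.
- silhouettes(camera, thing): "region" (420x560 bool, what is visible of it).
- pinpoint(camera, thing): "position" ([x, y, z] in m, in the coordinates of the camera as it stood for that picture, good to about 4 mm: a listed point, or the origin of a listed thing).
The state is a dict: "t": time; "qpos": joint angles; "dq": joint speeds; "effort": joint torques, N m; "ee_pos": TCP position; "ee_rot": TCP orientation; "contact_force": force on the tool from outside, world axes, zero at the start; "ft_torque": the same for the moment, N m; "gripper_width": finger opening in m; "finger_force": force on a finger pad.
Only numpy, scipy, OpenCV 4.12 (cv2) and the standard library are available. Lean on these libraries where they do the work, as an engineer would, in place of code of your own. Each camera call takes 0.05 s, during which the arm holds its last target. There are 200 camera calls.

## Task

Stack the two long black negative boxes in the white sloping rack, the deep one directly on the slope and the flat one on top of it. Both lie flat, lengthwise up the slope in the middle of its width, each with one end back against the backstop. Leave the short box where it is.

Things in the scene. Friction and masses are not known exactly. Their poses are not given: they have to be found in the camera images.
- rack_seat (a point): White metal rack, fixed: slope 100 mm wide, 150 long, tilted 18 degrees, rising away from the robot; rigid backstop at its low end (robot's side), 8 mm thick, square to the slope, 72 mm high above it; no side walls. Point: mid-width of the inner corner of slope and backstop, 40 mm above the table. x up the slope, y across it, z square out of it. Boxes may not slide down by themselves.
- deep_box_center (a point): The deep box: closed black board box with a lid a shade lighter, small steel corners and a blank white label on the lid, 125 mm long, 50 mm wide, 52 mm high, about 0.26 kg, standing lid up on the table. The point is the centre of the box, half-way up; x runs along its length, y across its width, z up through the lid.
- flat_box_center (a point): The flat box: the same look, length and width (125 by 50 mm) but only 32 mm high, about 0.19 kg, standing lid up on the table. The point is the centre of the box, half-way up; x runs along its length, y across its width, z up through the lid.
- short_box_center (a point): The short box, to be left alone: the same look, 65 mm long, 50 mm wide, 52 mm high, on the table. The point is the centre of the box, half-way up; x runs along its length, y across its width, z up through the lid.
There are look-alikes about, which are no part of the job. Of the things shaped like the part that bears rack_seat, the white one is meant. Leave any brown look-alike of the part that bears deep_box_center alone.

How it is judged:
At the end, for the whole second after the job is handed in: Deep box on the slope, flat box on top of it, both at rest; each flat to the slope within 8 degrees, lengthwise up it within 12 degrees, near end within 16 mm of the backstop, centre within 20 mm of the middle of the slope's width, height over the slope right within 7 mm (x of deep_box_center in the frame of rack_seat between 0.055 and 0.0785 m and y of deep_box_center in the frame of rack_seat between -0.02 and 0.02 m and z of deep_box_center in the frame of rack_seat between 0.019 and 0.033 m and angle between the x axis of each of deep_box_center, flat_box_center and the x axis of rack_seat, either way round below 0.21 rad and angle between the z axis of each of deep_box_center, flat_box_center and the z axis of rack_seat, either way round below 0.14 rad and linear speed of each of deep_box, flat_box below 0.02 m/s and x of flat_box_center in the frame of rack_seat between 0.055 and 0.0785 m and y of flat_box_center in the frame of rack_seat between -0.02 and 0.02 m and z of flat_box_center in the frame of rack_seat between 0.061 and 0.075 m); the robot touches nothing.
It fails at once if the short box is moved more than 25 mm (distance of short_box_center from where it was at the start of the episode above 0.025 m).
It also fails if it takes over 61 s, if anything falls off the work surface, if the arm or the gripper's body presses on something with over 40 N, if the wrist force passes 120 N, or if a joint passes its speed limit or range.

## Working session

There is one attempt and no reset: what is moved stays moved. The work goes in short steps, Python scripts to look and compute and a tool call to move; the robot and the scene stay as the last step left them, time stands still between calls to the robot, and variables do not carry over. Pictures are saved under pics/ and viewed, at most 10 in all, crops included, and the job is handed in when it is done.

Besides the shell and the picture viewer there is one more tool, called after "Request:" by a JSON object that holds its "method" and its "body", one argument or row to a line. step_arm: Moves the arm, as the interface text tells. Its arguments: {"type":"object","properties":{"steps":{"type":"array","items":{"type":"array","items":{"type":"number"}}}},"required":["steps"]}

```bash
mkdir -p pics; cat > h.py <<'E'
import numpy as np,cv2
from bench import robot,cams,silhouettes,pinpoint
def look(n,things):
    f=cams.grab_frame(n)
    for th in things:
        for d in pinpoint(n,th)[:5]:
            p=np.array(d["position"]); w=f["R"].T@(p-f["t"]); u=f["K"]@p; print(n,th,round(d["score"],2),w.round(4),(u[:2]/u[2]).round())
    return f
E
python3 - <<'E'
from h import *
for n in("side","top"):
    f=look(n,["rack_seat","deep_box_center","flat_box_center","short_box_center"]); cv2.imwrite(f"pics/{n}0.png",f["color"])
    print(f["R"].round(3).tolist(),f["t"].round(3),f["K"][0,0])
s=robot.observe();print(s["t"],s["ee_pos"],s["ee_rot"])
E
```

```text
side rack_seat 0.97 [0.4669 0.243  0.0383] [247. 178.]
side rack_seat 0.8 [0.5045 0.4397 0.0422] [251. 146.]
side deep_box_center 0.83 [ 0.5247 -0.0174  0.0293] [293. 238.]
side deep_box_center 0.7 [ 0.4277 -0.3004  0.027 ] [269. 366.]
side flat_box_center 0.79 [ 0.5219 -0.1744  0.0163] [311. 298.]
side short_box_center 0.95 [ 0.6029 -0.3235  0.0254] [396. 360.]
[[0.978, -0.206, 0.02], [-0.092, -0.517, -0.851], [0.186, 0.831, -0.525]] [-0.501  0.118  0.721] 394.65143892323124
top rack_seat 0.6 [0.5051 0.4404 0.0432] [ 99. 237.]
top rack_seat 0.59 [0.4677 0.2442 0.0457] [189. 243.]
top deep_box_center 0.93 [ 0.4306 -0.3025  0.0284] [433. 234.]
top deep_box_center 0.8 [ 0.5257 -0.0177  0.0279] [303. 207.]
top flat_box_center 0.76 [ 0.5207 -0.174   0.0199] [369. 203.]
top short_box_center 0.7 [ 0.5986 -0.3193  0.025 ] [425. 164.]
[[-0.112, -0.994, 0.004], [-0.966, 0.108, -0.235], [0.233, -0.03, -0.972]] [0.1   0.508 0.931] 447.66434425188737
0.5 [0.22554837 0.63618671 0.24154322] [-3.14159239e+00 -3.63692631e-05  2.80085838e+00]
```

View pics/top0.png

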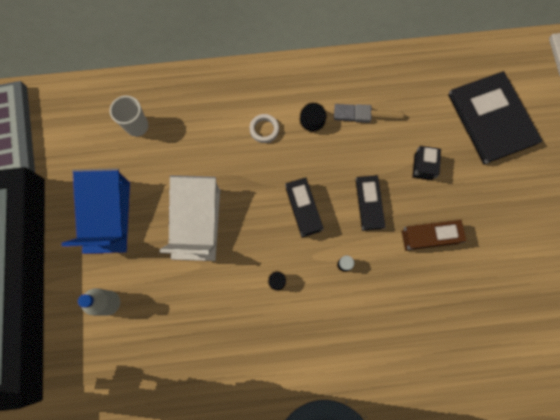

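View pics/side0.png

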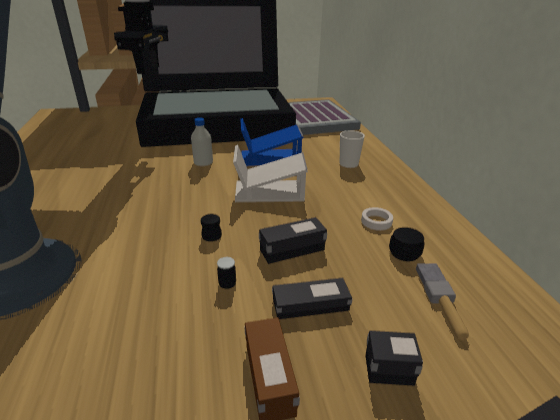

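Top view, candidates for each thing:
- **Deep box:** black box at (303,207), or the brown look-alike at (433,235). I choose the black one.
- **Flat box:** black box at (369,203).
- **Short box:** black cube at (427,163), to be left alone.
- **Rack:** white at (192,217), or blue at (100,210). I choose the white one.

The camera at (495,117) and the round black caps are not boxes.

```bash
cat >> h.py <<'E'
from scipy.optimize import minimize
def proj(f,P):
    c=P@f["R"].T+f["t"]; u=c@f["K"].T; return u[:,:2]/u[:,2:]
def corners(L,W,H): return np.array([[a*L/2,b*W/2,c*H/2] for a in(-1,1) for b in(-1,1) for c in(-1,1)])
def fitbox(views,L,W,H,x0,y0):
    "views: list of (frame, region); box standing on the table -> x,y,yaw"
    def cost(v):
        c,s=np.cos(v[2]),np.sin(v[2]); R=np.array([[c,-s,0],[s,c,0],[0,0,1]])
        P=corners(L,W,H)@R.T+[v[0],v[1],H/2]; t=0
        for f,r in views:
            m=np.zeros((420,560),np.uint8); h=cv2.convexHull((proj(f,P)*16).astype(np.int32))
            cv2.fillConvexPoly(m,h,1,shift=4); m=m>0; t+=1-(m&r).sum()/(m|r).sum()
        return t
    best=min((minimize(cost,[x0,y0,a],method="Nelder-Mead",options=dict(initial_simplex=[[x0,y0,a],[x0+.01,y0,a],[x0,y0+.01,a],[x0,y0,a+.3]])) for a in np.linspace(-1.4,1.4,5)),key=lambda r:r.fun)
    return best.x,best.fun/len(views)
def region(n,th,px):
    ds=[d for d in silhouettes(n,th) if d["score"]>.3]
    return min(ds,key=lambda d:np.hypot(*(np.argwhere(d["region"]).mean(0)[::-1]-px)))["region"]
E
python3 - <<'E'
from h import *
F={n:cams.grab_frame(n) for n in("side","top")}
for th,H,x,y in(("deep_box_center",.052,.525,-.0175),("flat_box_center",.032,.521,-.174)):
    v=[(F[n],region(n,th,proj(F[n],np.array([[x,y,H/2]]))[0])) for n in F]
    print(th,fitbox(v,.125,.05,H,x,y))
    for w in v: print(fitbox([w],.125,.05,H,x,y))
a=cv2.resize(F["top"]["color"][150:280,150:250],None,fx=4,fy=4,interpolation=2)
b=cv2.resize(F["side"]["color"][140:210,220:320],None,fx=4,fy=4,interpolation=2)
c=cv2.resize(F["top"]["color"][165:255,280:390],None,fx=3,fy=3,interpolation=2)
im=np.zeros((560,800,3),np.uint8); im[:520,:400]=a; im[:280,400:]=b; im[285:555,410:740]=c
cv2.imwrite("pics/crop.png",im)
E
```

```text
deep_box_center (array([ 0.52638446, -0.01842185,  0.17812935]), np.float64(0.08389310034977654))
(array([ 0.52510318, -0.01380279,  0.22510302]), np.float64(0.07880320269700802))
(array([ 0.52646618, -0.01874092,  0.17887665]), np.float64(0.07099391480730222))
flat_box_center (array([ 0.52173597, -0.17217449, -0.06029879]), np.float64(0.09613396424730802))
(array([ 0.52091647, -0.17095797, -0.02028629]), np.float64(0.06681190994916486))
(array([ 0.5235433 , -0.17434277, -0.04841741]), np.float64(0.11557434813248768))
```

View pics/crop.png

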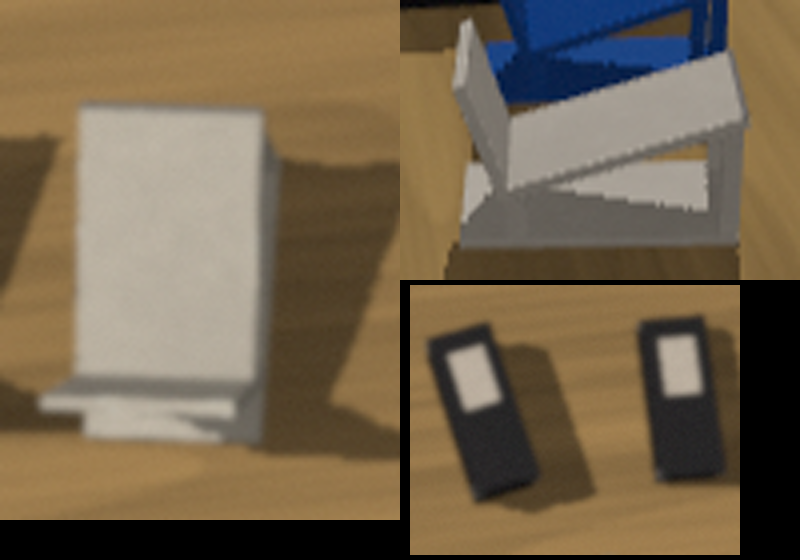

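The crop confirms black boxes with white labels and the white rack. The slope's far edge runs from (170,175.8) to (215.8,177.5) and its inner corner from (169.5,244.5) to about (214,245.8). Next I'll fit the rack pose.

```bash
python3 - <<'E'
from h import *
F={n:cams.grab_frame(n) for n in("side","top")}
def bp(n,u,v,z):
    f=F[n];d=f["R"].T@np.linalg.solve(f["K"],[u,v,1]);c=-f["R"].T@f["t"];return (c+d*(z-c[2])/d[2]).round(4)
for u,v,z in((170,175.8,.0864),(215.8,177.5,.0864),(169.5,244.5,.04),(214,245.8,.04)): print("top",bp("top",u,v,z))
# backstop top edge(robot side/inner); z=.04+.072cos18
s=lambda a,b:(220+(a-400)/4,140+b/4)
for (a,b),z in (((726,52),.0864),((745,120),.0864),((508,118),.04),((507,190),.04)): print("side",bp("side",*s(a,b),z))
c=np.cos;si=np.sin;t=np.radians(18)
def model(v):
    x,y,a=v;pts=np.array([[.15*c(t),s*.05,.04+.15*si(t)] for s in(1,-1)]+[[0,s*.05,.04] for s in(1,-1)])
    R=np.array([[c(a),-si(a),0],[si(a),c(a),0],[0,0,1]]);return pts@R.T+[x,y,0]
ot=np.array([(170,175.8),(215.8,177.5),(169.5,244.5),(214,245.8)])
os=np.array([s(726,52),s(745,120),s(508,118),s(507,190)])
from scipy.optimize import least_squares
for sel in((1,0),(0,1),(1,1)):
    r=least_squares(lambda v:np.r_[sel[0]*(proj(F["top"],model(v))-ot).ravel(),sel[1]*(proj(F["side"],model(v))-os).ravel()],[.467,.243,0]);print(sel,r.x.round(4),r.fun.round(1))
E
```

```text
top [0.6138 0.2677 0.0864]
top [0.5988 0.1683 0.0864]
top [0.4705 0.2875 0.04  ]
top [0.4566 0.1897 0.04  ]
side [0.6109 0.264  0.0864]
side [0.5977 0.1654 0.0864]
side [0.4725 0.287  0.04  ]
side [0.4594 0.1892 0.04  ]
(1, 0) [ 0.4643  0.2385 -0.144 ] [ 0.1  0.5 -0.1  0.2 -0.3 -0.4  0.3 -0.3  0.  -0.  -0.  -0.  -0.  -0.
 -0.   0. ]
(0, 1) [ 0.4648  0.237  -0.1415] [ 0.   0.   0.  -0.   0.  -0.   0.  -0.   0.6 -0.4  0.3 -0.4 -0.2  0.1
 -0.6  0.4]
(1, 1) [ 0.4646  0.2383 -0.1433] [ 0.2  0.4 -0.   0.1 -0.2 -0.6  0.4 -0.4  0.5 -0.6  0.1 -0.6 -0.3 -0.1
 -0.8  0.1]
```

```bash
cat >> h.py <<'E'
from scipy.spatial.transform import Rotation as Ro
def down(yaw,tilt=0):
    "tool down, tool x along yaw+pi; tilt leans the fingers outward along yaw"
    return Ro.from_euler("z",yaw)*Ro.from_euler("y",-tilt)*Ro.from_euler("z",np.pi)*Ro.from_euler("x",np.pi)
RS=np.array([.4646,.238,.04]); RY=-.143; RT=np.radians(18)
RR=Ro.from_euler("z",RY)*Ro.from_euler("y",-RT)   # rack frame
def rackp(*p): return RS+RR.apply(p)
def plan(p1,R1,n,start=None):
    if start is None:
        s=robot.observe(); start=(np.array(s["ee_pos"]),Ro.from_euler("xyz",s["ee_rot"]))
    p,R=start; w=(R.inv()*R1).as_rotvec(); dp=(np.array(p1)-p)/n
    for k in range(n): print((R*Ro.from_rotvec(w*k/n)).inv().apply(dp*1e3).round(0 if n>1 else 1).tolist(),end=" ")
    print("\n turn/row",(w/n).round(3),"total",w.round(3)); return np.array(p1),R1
E
python3 - <<'E'
from h import *
print(RR.as_matrix().round(3).tolist())
a=plan([.526,-.0185,.16],down(.178),24)
plan([.526,-.0185,.03],down(.178),4,a)
E
```

```text
[[0.941, 0.143, -0.306], [-0.136, 0.99, 0.044], [0.309, 0.0, 0.951]]
[-21.0, -22.0, 3.0] [-20.0, -22.0, 3.0] [-20.0, -22.0, 3.0] [-19.0, -23.0, 3.0] [-19.0, -23.0, 3.0] [-18.0, -24.0, 3.0] [-18.0, -24.0, 3.0] [-17.0, -24.0, 3.0] [-17.0, -25.0, 3.0] [-16.0, -25.0, 3.0] [-16.0, -26.0, 3.0] [-15.0, -26.0, 3.0] [-15.0, -26.0, 3.0] [-14.0, -26.0, 3.0] [-14.0, -27.0, 3.0] [-13.0, -27.0, 3.0] [-12.0, -27.0, 3.0] [-12.0, -28.0, 3.0] [-11.0, -28.0, 3.0] [-11.0, -28.0, 3.0] [-10.0, -28.0, 3.0] [-9.0, -29.0, 3.0] [-9.0, -29.0, 3.0] [-8.0, -29.0, 3.0] 
 turn/row [ 0.    -0.    -0.022] total [ 0.    -0.    -0.519]
[0.0, -0.0, 32.0] [0.0, -0.0, 32.0] [0.0, -0.0, 32.0] [0.0, -0.0, 32.0] 
 turn/row [0. 0. 0.] total [0. 0. 0.]
```

Request:
{"method": "step_arm", "body": {
  "steps": [
    [1,-21,-22,3,0,0,-0.022],
    [1,-20,-22,3,0,0,-0.022],
    [1,-20,-22,3,0,0,-0.022],
    [1,-19,-23,3,0,0,-0.022],
    [1,-19,-23,3,0,0,-0.022],
    [1,-18,-24,3,0,0,-0.022],
    [1,-18,-24,3,0,0,-0.022],
    [1,-17,-24,3,0,0,-0.022]
  ]
}}

```text
t: 1.57
ee_pos: [0.325, 0.4173, 0.2177]
ee_rot: [3.141, 0.0, 2.978]
contact_force: [1.2, -0.1, 1.0]
gripper_width: 0.0878
finger_force: 0.0
```

Request:
{"method": "step_arm", "body": {
  "steps": [
    [1,-17,-25,3,0,0,-0.022],
    [1,-16,-25,3,0,0,-0.022],
    [1,-16,-26,3,0,0,-0.022],
    [1,-15,-26,3,0,0,-0.022],
    [1,-15,-26,3,0,0,-0.022],
    [1,-14,-26,3,0,0,-0.022],
    [1,-14,-27,3,0,0,-0.022],
    [1,-13,-27,3,0,0,-0.022]
  ]
}}

```text
t: 2.23
ee_pos: [0.4264, 0.1994, 0.1938]
ee_rot: [3.141, 0.001, -3.129]
contact_force: [0.8, 0.0, -0.0]
gripper_width: 0.087
finger_force: 0.0
```

Request:
{"method": "step_arm", "body": {
  "steps": [
    [1,-12,-27,3,0,0,-0.022],
    [1,-12,-28,3,0,0,-0.022],
    [1,-11,-28,3,0,0,-0.022],
    [1,-11,-28,3,0,0,-0.022],
    [1,-10,-28,3,0,0,-0.022],
    [1,-9,-29,3,0,0,-0.022],
    [1,-9,-29,3,0,0,-0.022],
    [1,-8,-29,3,0,0,-0.022]
  ]
}}

```text
t: 2.9
ee_pos: [0.5282, -0.0188, 0.1696]
ee_rot: [3.142, 0.001, -2.953]
contact_force: [1.2, 0.9, 0.2]
gripper_width: 0.087
finger_force: 0.0
```

```bash
python3 - <<'E'
from h import *
s=robot.observe();print(s["t"],s["ee_pos"],s["ee_rot"],s["qpos"])
plan([.526,-.0185,.03],down(.178),1)
E
```

```text
2.9 [ 0.52818685 -0.0188231   0.16964611] [ 3.14152559e+00  6.80547564e-04 -2.95324922e+00] [-0.20155456  0.3102609   0.19247495  1.96791939 -0.07674848  0.86958331
  1.79061217]
[2.2, 0.7, 139.6] 
 turn/row [0.    0.001 0.01 ] total [0.    0.001 0.01 ]
```

Request:
{"method": "step_arm", "body": {
  "steps": [
    [1,2,1,28,0,0,0.01],
    [1,0,0,28,0,0,0],
    [1,0,0,28,0,0,0],
    [1,0,0,28,0,0,0],
    [1,0,0,28,0,0,0],
    [1,0,0,0,0,0,0]
  ]
}}

```text
t: 3.4
ee_pos: [0.5219, -0.0167, 0.0252]
ee_rot: [3.14, -0.009, -2.964]
contact_force: [-0.5, -0.8, 0.5]
gripper_width: 0.0871
finger_force: 0.0
```

Request:
{"method": "step_arm", "body": {
  "steps": [
    [-1,0,0,0,0,0,0],
    [-1,0,0,0,0,0,0],
    [-1,0,0,0,0,0,0],
    [-1,0,0,0,0,0,0],
    [-1,0,0,0,0,0,0],
    [-1,0,0,0,0,0,0],
    [-1,0,0,0,0,0,0]
  ]
}}

```text
t: 3.98
ee_pos: [0.5261, -0.0174, 0.0304]
ee_rot: [-3.141, 0.002, -2.964]
contact_force: [-0.2, -1.8, 5.6]
gripper_width: 0.0495
finger_force: 30.0
```

```bash
python3 - <<'E'
from h import *
s=robot.observe();R0=Ro.from_euler("xyz",s["ee_rot"])
T=down(RY,RT);print(rackp(.068,0,.13))
plan(rackp(.068,0,.13),T,12,(np.array([.526,-.0175,.2]),R0))
E
```

```text
[0.48884956 0.23450848 0.1846505 ]
[-1.0, 21.0, 1.0] [-0.0, 21.0, 1.0] [1.0, 21.0, 1.0] [1.0, 21.0, 1.0] [2.0, 21.0, 1.0] [2.0, 21.0, 1.0] [3.0, 21.0, 1.0] [3.0, 21.0, 0.0] [4.0, 21.0, 0.0] [5.0, 21.0, 0.0] [5.0, 21.0, -0.0] [6.0, 21.0, -0.0] 
 turn/row [ 0.004 -0.026  0.026] total [ 0.05  -0.31   0.318]
```

Request:
{"method": "step_arm", "body": {
  "steps": [
    [-1,0,0,-20,0,0,0],
    [-1,0,0,-30,0,0,0],
    [-1,0,0,-30,0,0,0],
    [-1,0,0,-30,0,0,0],
    [-1,0,0,-30,0,0,0],
    [-1,0,0,-30,0,0,0],
    [-1,0,0,0,0,0,0]
  ]
}}

```text
t: 4.57
ee_pos: [0.5285, -0.0169, 0.205]
ee_rot: [-3.141, 0.01, -2.965]
contact_force: [0.3, -0.1, -3.7]
gripper_width: 0.0495
finger_force: 30.0
```

Request:
{"method": "step_arm", "body": {
  "steps": [
    [-1,-1,21,1,0.004,-0.026,0.026],
    [-1,0,21,1,0.004,-0.026,0.026],
    [-1,1,21,1,0.004,-0.026,0.026],
    [-1,1,21,1,0.004,-0.026,0.026],
    [-1,2,21,1,0.004,-0.026,0.026],
    [-1,2,21,1,0.004,-0.026,0.026]
  ]
}}

```text
t: 5.07
ee_pos: [0.5051, 0.1085, 0.1905]
ee_rot: [-3.129, 0.155, -3.121]
contact_force: [-0.1, -0.4, -3.0]
gripper_width: 0.0495
finger_force: 30.0
```

Request:
{"method": "step_arm", "body": {
  "steps": [
    [-1,3,21,1,0.004,-0.026,0.026],
    [-1,3,21,0,0.004,-0.026,0.026],
    [-1,4,21,0,0.004,-0.026,0.026],
    [-1,5,21,0,0.004,-0.026,0.026],
    [-1,5,21,0,0.004,-0.026,0.026],
    [-1,6,21,0,0.004,-0.026,0.026],
    [-1,0,0,0,0,0,0],
    [-1,0,0,0,0,0,0]
  ]
}}

```text
t: 5.73
ee_pos: [0.4854, 0.2362, 0.1823]
ee_rot: [-3.141, 0.311, 3.009]
contact_force: [0.0, -1.1, -4.2]
gripper_width: 0.0497
finger_force: 30.0
```

```bash
python3 - <<'E'
from h import *
s=robot.observe();print(s["t"],s["ee_pos"],s["qpos"].round(2) if hasattr(s["qpos"],'round') else s["qpos"])
plan(rackp(.068,0,.13),down(RY,RT),1)
T=Ro.from_euler("xyz",s["ee_rot"])
for n in("side","top"):
    f=cams.grab_frame(n); cv2.imwrite(f"pics/{n}1.png",f["color"])
    for d in pinpoint(n,"deep_box_center")[:3]:
        w=f["R"].T@(np.array(d["position"])-f["t"]); print(n,d["score"],w.round(4),"in tool",T.inv().apply(w-s["ee_pos"]).round(4))
E
```

```text
5.7333 [0.48543697 0.23622335 0.18232999] [-0.81  0.22  0.19  2.1   0.3   0.62  0.57]
[-4.1, -1.2, -1.1] 
 turn/row [ 0.002 -0.003  0.01 ] total [ 0.002 -0.003  0.01 ]
side 0.67 [0.4866 0.2359 0.1795] in tool [-0.0003 -0.0002  0.0031]
side 0.62 [ 0.4269 -0.3012  0.0245] in tool [ 0.0359 -0.5403  0.1548]
top 0.93 [ 0.4257 -0.3015  0.0286] in tool [ 0.0357 -0.5408  0.1506]
```

Request:
{"method": "step_arm", "body": {
  "steps": [
    [-1,-4,-1,0,0,0,0.01],
    [-1,0,0,22,0,0,0],
    [-1,0,0,22,0,0,0],
    [-1,0,0,22,0,0,0],
    [-1,0,0,20,0,0,0],
    [-1,0,0,0,0,0,0],
    [-1,0,0,0,0,0,0]
  ]
}}

```text
t: 6.52
ee_pos: [0.5176, 0.2288, 0.103]
ee_rot: [3.139, 0.313, 2.992]
contact_force: [0.3, -0.1, -2.6]
gripper_width: 0.05
finger_force: 30.0
```

```bash
python3 - <<'E'
from h import *
s=robot.observe();print(RR.inv().apply(np.array(s["ee_pos"])-RS))
plan(rackp(.068,0,.0305),down(RY,RT),1)
f=cams.grab_frame("side")
cv2.imwrite("pics/side2.png",cv2.resize(f["color"][90:240,190:390],None,fx=4,fy=4,interpolation=2))
E
```

```text
[ 0.07063723 -0.00155723  0.04324676]
[2.6, 1.5, 12.8] 
 turn/row [ 0.001 -0.001 -0.006] total [ 0.001 -0.001 -0.006]
```

View pics/side2.png

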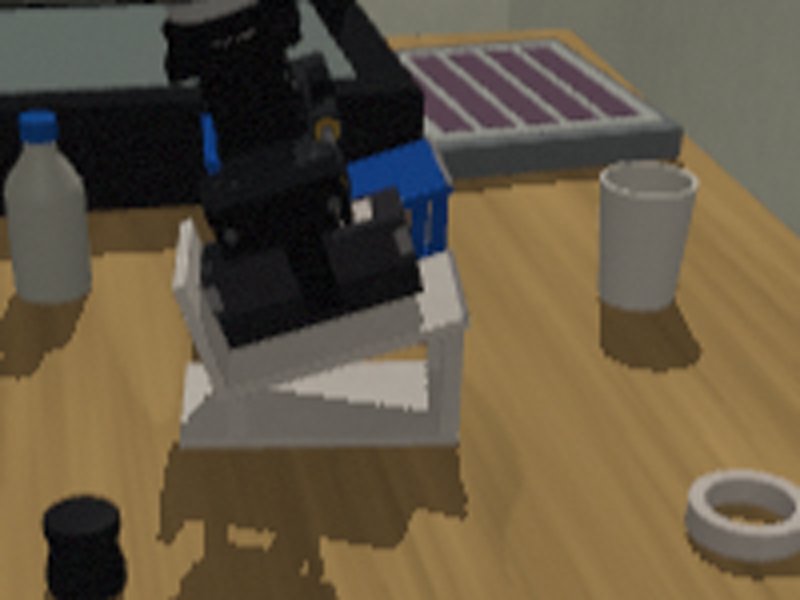

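The crop shows the box parallel to the slope, its near end at about (215,270) just clear of the backstop, with roughly 13 mm still to go down. I'll lower it the rest of the way.

Request:
{"method": "step_arm", "body": {
  "steps": [
    [-1,3,1,5,0,0,0],
    [-1,0,0,4,0,0,0],
    [-1,0,0,2,0,0,0],
    [-1,0,0,1,0,0,0],
    [-1,0,0,0,0,0,0],
    [-1,0,0,0,0,0,0]
  ]
}}

```text
t: 7.07
ee_pos: [0.5185, 0.2311, 0.0913]
ee_rot: [3.137, 0.315, 2.993]
contact_force: [-0.2, -0.3, -3.1]
gripper_width: 0.0495
finger_force: 30.0
```

```bash
python3 - <<'E'
from h import *
s=robot.observe();print(RR.inv().apply(np.array(s["ee_pos"])-RS),RR.inv().apply(s["contact_force"]))
E
```

```text
[0.06757563 0.00083941 0.03203211] [-1.06223883 -0.34897427 -2.92924901]
```

Request:
{"method": "step_arm", "body": {
  "steps": [
    [-1,0,0,1,0,0,0],
    [-1,0,0,1,0,0,0],
    [-1,0,0,0,0,0,0],
    [-1,0,0,0,0,0,0]
  ]
}}

```text
t: 7.4
ee_pos: [0.5191, 0.2311, 0.09]
ee_rot: [3.136, 0.315, 2.993]
contact_force: [-4.3, -1.0, 5.8]
gripper_width: 0.0494
finger_force: 30.0
```

Request:
{"method": "step_arm", "body": {
  "steps": [
    [1,0,0,0,0,0,0],
    [1,0,0,0,0,0,0],
    [1,0,0,0,0,0,0],
    [1,0,0,0,0,0,0],
    [1,0,0,0,0,0,0],
    [1,0,0,0,0,0,0]
  ]
}}

```text
t: 7.9
ee_pos: [0.5192, 0.2309, 0.0892]
ee_rot: [3.137, 0.314, 2.993]
contact_force: [-0.6, -0.1, -0.5]
gripper_width: 0.0815
finger_force: 0.0
```

Request:
{"method": "step_arm", "body": {
  "steps": [
    [1,0,0,-12,0,0,0],
    [1,0,0,-25,0,0,0],
    [1,0,0,-25,0,0,0],
    [1,0,0,-25,0,0,0],
    [1,0,0,-25,0,0,0],
    [1,0,0,0,0,0,0]
  ]
}}

```text
t: 8.4
ee_pos: [0.4859, 0.2374, 0.2003]
ee_rot: [3.13, 0.32, 2.993]
contact_force: [0.9, 0.5, -0.2]
gripper_width: 0.0869
finger_force: 0.0
```

```bash
python3 - <<'E'
from h import *
plan([.522,-.1725,.16],down(-.045),18)
E
```

```text
[-4.0, -22.0, 4.0] [-4.0, -22.0, 3.0] [-4.0, -22.0, 3.0] [-4.0, -22.0, 3.0] [-4.0, -22.0, 3.0] [-4.0, -22.0, 3.0] [-4.0, -22.0, 3.0] [-4.0, -22.0, 3.0] [-4.0, -22.0, 3.0] [-4.0, -22.0, 3.0] [-4.0, -22.0, 3.0] [-4.0, -23.0, 3.0] [-4.0, -23.0, 3.0] [-3.0, -23.0, 3.0] [-3.0, -23.0, 2.0] [-3.0, -23.0, 2.0] [-3.0, -23.0, 2.0] [-3.0, -23.0, 2.0] 
 turn/row [-0.     0.018 -0.006] total [-0.005  0.32  -0.101]
```

Request:
{"method": "step_arm", "body": {
  "steps": [
    [1,-4,-22,3,0,0.018,-0.006],
    [1,-4,-22,3,0,0.018,-0.006],
    [1,-4,-22,3,0,0.018,-0.006],
    [1,-4,-22,3,0,0.018,-0.006],
    [1,-4,-22,3,0,0.018,-0.006],
    [1,-4,-22,3,0,0.018,-0.006],
    [1,-4,-22,3,0,0.018,-0.006],
    [1,-4,-22,3,0,0.018,-0.006]
  ]
}}

```text
t: 9.07
ee_pos: [0.499, 0.0548, 0.1801]
ee_rot: [-3.134, 0.169, 3.043]
contact_force: [0.0, -0.2, 0.1]
gripper_width: 0.087
finger_force: 0.0
```

Request:
{"method": "step_arm", "body": {
  "steps": [
    [1,-4,-22,3,0,0.018,-0.006],
    [1,-4,-22,3,0,0.018,-0.006],
    [1,-4,-22,3,0,0.018,-0.006],
    [1,-4,-23,3,0,0.018,-0.006],
    [1,-4,-23,3,0,0.018,-0.006],
    [1,-3,-23,3,0,0.018,-0.006],
    [1,-3,-23,2,0,0.018,-0.006],
    [1,-3,-23,2,0,0.018,-0.006]
  ]
}}

```text
t: 9.73
ee_pos: [0.5158, -0.1283, 0.163]
ee_rot: [-3.13, 0.024, 3.089]
contact_force: [1.1, -0.3, 1.0]
gripper_width: 0.0872
finger_force: 0.0
```

Request:
{"method": "step_arm", "body": {
  "steps": [
    [1,-3,-23,2,0,0.018,-0.006],
    [1,-3,-23,2,0,0.018,-0.006],
    [1,0,0,0,0,0,0],
    [1,0,0,0,0,0,0]
  ]
}}

```text
t: 10.07
ee_pos: [0.5195, -0.1748, 0.1595]
ee_rot: [-3.129, -0.011, 3.098]
contact_force: [0.1, -0.1, 0.6]
gripper_width: 0.087
finger_force: 0.0
```

```bash
python3 - <<'E'
from h import *
s=robot.observe();print(s["t"],s["ee_pos"],s["ee_rot"])
plan([.522,-.1725,.023],down(-.05),1)
f=cams.grab_frame("side")
for th,e,W in(("deep_box_center",[.065,0,.026],0),):
    for d in pinpoint("side",th)[:3]:
        w=f["R"].T@(np.array(d["position"])-f["t"]); print(d["score"],w.round(3),"rack",RR.inv().apply(w-RS).round(4))
cv2.imwrite("pics/side3.png",cv2.resize(f["color"][120:345,200:400],None,fx=2.6,fy=2.6,interpolation=2))
E
```

```text
10.0667 [ 0.51946577 -0.17478559  0.15954155] [-3.12922594 -0.01149022  3.09780768]
[-4.0, 4.1, 136.5] 
 turn/row [-0.012 -0.011  0.006] total [-0.012 -0.011  0.006]
0.81 [ 0.428 -0.3    0.025] rack [ 0.034  -0.5372 -0.0263]
0.63 [0.518 0.231 0.088] rack [0.0657 0.0009 0.0292]
```

View pics/side3.png

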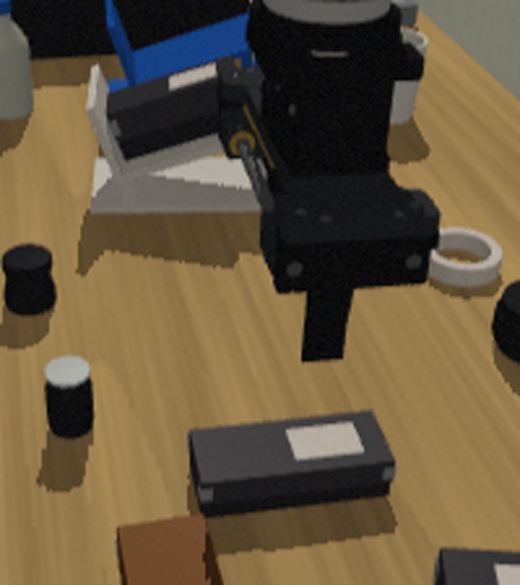

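The side view shows the deep box in the rack against the backstop at about (115,130), and the open gripper above the flat box at (290,460). I'll descend and grasp.

Request:
{"method": "step_arm", "body": {
  "steps": [
    [1,-4,4,27,-0.012,-0.011,0.006],
    [1,0,0,30,0,0,0],
    [1,0,0,30,0,0,0],
    [1,0,0,30,0,0,0],
    [1,0,0,14,0,0,0],
    [1,0,0,0,0,0,0],
    [1,0,0,0,0,0,0]
  ]
}}

```text
t: 10.75
ee_pos: [0.5235, -0.1684, 0.0289]
ee_rot: [3.141, -0.001, 3.097]
contact_force: [0.1, 0.1, -0.4]
gripper_width: 0.0867
finger_force: 0.0
```

```bash
python3 - <<'E'
from h import *
plan([.522,-.1725,.023],down(-.05),1)
E
```

```text
[1.3, -4.2, 5.9] 
 turn/row [ 0.001 -0.001  0.005] total [ 0.001 -0.001  0.005]
```

Request:
{"method": "step_arm", "body": {
  "steps": [
    [1,1,-4,6,0,0,0],
    [-1,0,0,0,0,0,0],
    [-1,0,0,0,0,0,0],
    [-1,0,0,0,0,0,0],
    [-1,0,0,0,0,0,0],
    [-1,0,0,0,0,0,0],
    [-1,0,0,0,0,0,0],
    [-1,0,0,0,0,0,0]
  ]
}}

```text
t: 11.42
ee_pos: [0.5227, -0.1737, 0.0235]
ee_rot: [3.141, 0.001, 3.095]
contact_force: [-0.6, 0.2, 1.0]
gripper_width: 0.0498
finger_force: 29.9
```

Request:
{"method": "step_arm", "body": {
  "steps": [
    [-1,0,0,-20,0,0,0],
    [-1,0,0,-30,0,0,0],
    [-1,0,0,-30,0,0,0],
    [-1,0,0,-30,0,0,0],
    [-1,0,0,-30,0,0,0],
    [-1,0,0,-30,0,0,0],
    [-1,0,0,-20,0,0,0],
    [-1,0,0,0,0,0,0]
  ]
}}

```text
t: 12.08
ee_pos: [0.5248, -0.1745, 0.2177]
ee_rot: [-3.141, 0.009, 3.095]
contact_force: [0.3, 0.1, -1.9]
gripper_width: 0.05
finger_force: 29.9
```

```bash
python3 - <<'E'
from h import *
s=robot.observe();T=Ro.from_euler("xyz",s["ee_rot"])
print(rackp(.068,.001,.15)); plan(rackp(.068,.001,.15),down(RY,RT),18)
for n in("side","top"):
    f=cams.grab_frame(n)
    for d in pinpoint(n,"flat_box_center")[:2]:
        w=f["R"].T@(np.array(d["position"])-f["t"]); print(n,d["score"],w.round(4),"in tool",T.inv().apply(w-s["ee_pos"]).round(4))
E
```

```text
[0.48287482 0.23637905 0.20367163]
[3.0, 23.0, 1.0] [4.0, 23.0, 1.0] [4.0, 23.0, 1.0] [4.0, 23.0, 0.0] [4.0, 23.0, 0.0] [4.0, 23.0, 0.0] [4.0, 23.0, 0.0] [4.0, 23.0, 0.0] [4.0, 23.0, 0.0] [5.0, 23.0, -0.0] [5.0, 22.0, -0.0] [5.0, 22.0, -0.0] [5.0, 22.0, -0.0] [5.0, 22.0, -0.0] [5.0, 22.0, -1.0] [5.0, 22.0, -1.0] [5.0, 22.0, -1.0] [5.0, 22.0, -1.0] 
 turn/row [ 0.001 -0.017  0.005] total [ 0.015 -0.305  0.096]
side 0.65 [ 0.5226 -0.1741  0.2109] in tool [0.0023 0.0003 0.0068]
top 0.94 [ 0.5203 -0.1716  0.2077] in tool [0.0047 0.0028 0.0099]
```

Request:
{"method": "step_arm", "body": {
  "steps": [
    [-1,3,23,1,0.001,-0.017,0.005],
    [-1,4,23,1,0.001,-0.017,0.005],
    [-1,4,23,1,0.001,-0.017,0.005],
    [-1,4,23,0,0.001,-0.017,0.005],
    [-1,4,23,0,0.001,-0.017,0.005],
    [-1,4,23,0,0.001,-0.017,0.005],
    [-1,4,23,0,0.001,-0.017,0.005],
    [-1,4,23,0,0.001,-0.017,0.005]
  ]
}}

```text
t: 12.95
ee_pos: [0.5019, 0.0129, 0.206]
ee_rot: [-3.136, 0.134, 3.055]
contact_force: [0.0, -1.0, -1.6]
gripper_width: 0.0497
finger_force: 29.9
```

Request:
{"method": "step_arm", "body": {
  "steps": [
    [-1,4,23,0,0.001,-0.017,0.005],
    [-1,5,23,0,0.001,-0.017,0.005],
    [-1,5,22,0,0.001,-0.017,0.005],
    [-1,5,22,0,0.001,-0.017,0.005],
    [-1,5,22,0,0.001,-0.017,0.005],
    [-1,5,22,0,0.001,-0.017,0.005],
    [-1,5,22,-1,0.001,-0.017,0.005],
    [-1,5,22,-1,0.001,-0.017,0.005]
  ]
}}

```text
t: 13.62
ee_pos: [0.482, 0.1934, 0.1992]
ee_rot: [-3.134, 0.27, 3.016]
contact_force: [0.1, -1.5, -2.3]
gripper_width: 0.0494
finger_force: 29.9
```

Request:
{"method": "step_arm", "body": {
  "steps": [
    [-1,5,22,-1,0.001,-0.017,0.005],
    [-1,5,22,-1,0.001,-0.017,0.005],
    [-1,0,0,0,0,0,0],
    [-1,0,0,0,0,0,0]
  ]
}}

```text
t: 13.95
ee_pos: [0.4776, 0.2389, 0.1982]
ee_rot: [-3.135, 0.304, 3.009]
contact_force: [0.6, -1.1, -2.1]
gripper_width: 0.0494
finger_force: 29.9
```

```bash
python3 - <<'E'
from h import *
s=robot.observe();print(s["t"],RR.inv().apply(np.array(s["ee_pos"])-RS))
plan(rackp(.071,.001,.0755),down(RY,RT),1)
E
```

```text
13.95 [0.06099579 0.00270406 0.14650387]
[-10.7, -1.5, 70.9] 
 turn/row [-0.004 -0.01   0.01 ] total [-0.004 -0.01   0.01 ]
```

Request:
{"method": "step_arm", "body": {
  "steps": [
    [-1,-11,-2,0,-0.004,-0.01,0.01],
    [-1,0,0,20,0,0,0],
    [-1,0,0,20,0,0,0],
    [-1,0,0,15,0,0,0],
    [-1,0,0,5,0,0,0],
    [-1,0,0,0,0,0,0],
    [-1,0,0,0,0,0,0]
  ]
}}

```text
t: 14.53
ee_pos: [0.5083, 0.231, 0.1467]
ee_rot: [3.139, 0.317, 2.993]
contact_force: [0.6, -1.0, -1.7]
gripper_width: 0.0503
finger_force: 29.9
```

```bash
python3 - <<'E'
from h import *
s=robot.observe();print(s["t"],RR.inv().apply(np.array(s["ee_pos"])-RS))
plan(rackp(.071,.001,.0755),down(RY,RT),1)
f=cams.grab_frame("side")
cv2.imwrite("pics/side4.png",cv2.resize(f["color"][90:240,190:390],None,fx=4,fy=4,interpolation=2))
E
```

```text
14.5333 [ 0.07508772 -0.00071807  0.08779342]
[4.1, 1.7, 12.3] 
 turn/row [ 0.001  0.003 -0.006] total [ 0.001  0.003 -0.006]
```

View pics/side4.png

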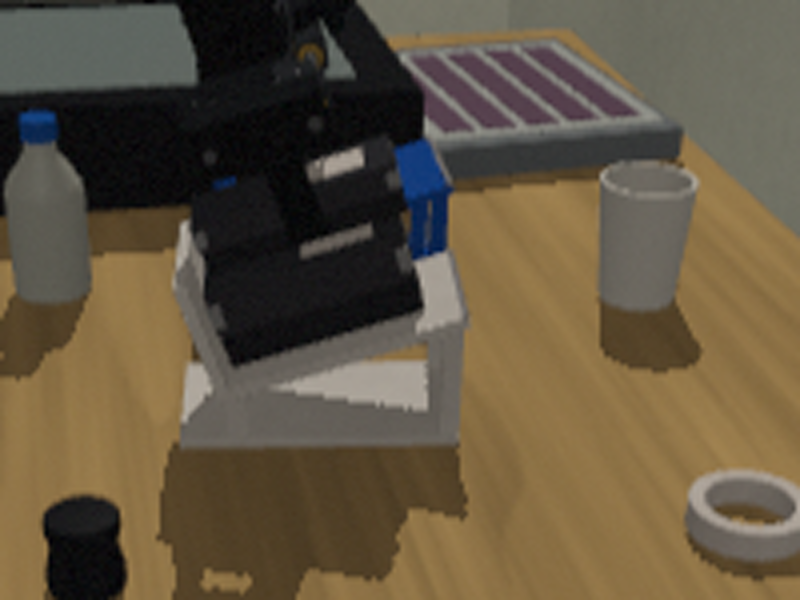

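The crop shows the flat box (195–405, 150–260) parallel to the deep box just below it, with the near ends in line. I'll lower it gently.

Request:
{"method": "step_arm", "body": {
  "steps": [
    [-1,3,2,5,0,0,0],
    [-1,0,0,4,0,0,0],
    [-1,0,0,1,0,0,0],
    [-1,0,0,0,0,0,0],
    [-1,0,0,0,0,0,0]
  ]
}}

```text
t: 15.0
ee_pos: [0.5084, 0.2341, 0.1362]
ee_rot: [3.138, 0.317, 2.995]
contact_force: [-0.0, 0.7, -1.4]
gripper_width: 0.05
finger_force: 29.9
```

Request:
{"method": "step_arm", "body": {
  "steps": [
    [-1,0,0,1,0,0,0],
    [-1,0,0,0,0,0,0],
    [-1,0,0,0,0,0,0]
  ]
}}

```text
t: 15.25
ee_pos: [0.5087, 0.2339, 0.1352]
ee_rot: [3.138, 0.317, 2.994]
contact_force: [0.6, -0.6, -1.7]
gripper_width: 0.05
finger_force: 29.9
```

```bash
python3 - <<'E'
from h import *
s=robot.observe();print(RR.inv().apply(np.array(s["ee_pos"])-RS),RR.inv().apply(s["contact_force"]))
E
```

```text
[0.07148971 0.00225184 0.07690015] [ 0.14030501 -0.47886472 -1.81261544]
```

Request:
{"method": "step_arm", "body": {
  "steps": [
    [-1,0,0,1,0,0,0],
    [-1,0,0,1,0,0,0],
    [-1,0,0,0,0,0,0],
    [-1,0,0,0,0,0,0]
  ]
}}

```text
t: 15.58
ee_pos: [0.5092, 0.2339, 0.1341]
ee_rot: [3.138, 0.317, 2.994]
contact_force: [-3.8, -1.1, 6.6]
gripper_width: 0.0498
finger_force: 29.9
```

Contact. I'll release and retreat square to the slope.

Request:
{"method": "step_arm", "body": {
  "steps": [
    [1,0,0,0,0,0,0],
    [1,0,0,0,0,0,0],
    [1,0,0,0,0,0,0],
    [1,0,0,0,0,0,0],
    [1,0,0,0,0,0,0],
    [1,0,0,0,0,0,0],
    [1,0,0,0,0,0,0]
  ]
}}

```text
t: 16.17
ee_pos: [0.5093, 0.2338, 0.1332]
ee_rot: [3.138, 0.317, 2.995]
contact_force: [-0.6, -0.9, -0.2]
gripper_width: 0.0846
finger_force: 0.0
```

Request:
{"method": "step_arm", "body": {
  "steps": [
    [1,0,0,-8,0,0,0],
    [1,0,0,-20,0,0,0],
    [1,0,0,-20,0,0,0],
    [1,0,0,-20,0,0,0],
    [1,0,0,-20,0,0,0],
    [1,0,-30,0,0,0,0],
    [1,0,-30,0,0,0,0],
    [1,0,-30,0,0,0,0]
  ]
}}

```text
t: 16.83
ee_pos: [0.4687, 0.1481, 0.2176]
ee_rot: [3.137, 0.318, 2.996]
contact_force: [0.3, -0.3, 0.7]
gripper_width: 0.0869
finger_force: 0.0
```

Request:
{"method": "step_arm", "body": {
  "steps": [
    [1,0,-30,0,0,0,0],
    [1,0,-30,0,0,0,0],
    [1,0,-30,0,0,0,0],
    [1,0,-30,0,0,0,0],
    [1,0,-30,0,0,0,0],
    [1,0,0,0,0,0,0],
    [1,0,0,0,0,0,0]
  ]
}}

```text
t: 17.42
ee_pos: [0.4468, -0.0012, 0.2167]
ee_rot: [3.137, 0.318, 2.99]
contact_force: [0.5, -0.3, 0.4]
gripper_width: 0.0868
finger_force: 0.0
```

```bash
python3 - <<'E'
from h import *
s=robot.observe();print(s["t"],s["ee_pos"],s["contact_force"])
F=[]
for n in("side","top"):
    f=cams.grab_frame(n);F.append(f["color"])
    for th in("deep_box_center","flat_box_center"):
        for d in pinpoint(n,th)[:3]:
            w=f["R"].T@(np.array(d["position"])-f["t"]); print(n,th,round(d["score"],2),"rack",RR.inv().apply(w-RS).round(4))
a=cv2.resize(F[0][100:220,200:330],(400,369),interpolation=2); b=cv2.resize(F[1][150:280,140:270],(369,369),interpolation=2)
cv2.imwrite("pics/end.png",np.hstack([a,b]))
E
```

```text
17.4167 [ 0.44683998 -0.00124761  0.21671188] [ 0.53405053 -0.29448586  0.39519614]
side deep_box_center 0.78 rack [0.0657 0.0022 0.0286]
side deep_box_center 0.75 rack [ 0.0324 -0.54   -0.0247]
side flat_box_center 0.72 rack [0.0669 0.0044 0.0666]
top deep_box_center 0.77 rack [ 0.0333 -0.5397 -0.0238]
top deep_box_center 0.63 rack [0.0645 0.0026 0.0286]
```

View pics/end.png

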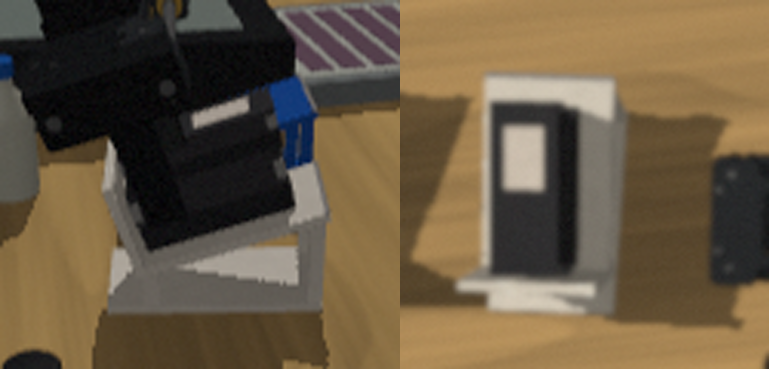

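Both boxes are stacked, flat and against the backstop: the side view shows the stack at about (215,160) and the top view at (535,190). The gripper is clear, so I'll hand in.

```bash
python3 -c "
from bench import robot
print(robot.finish_job())"
```

```text
the job is handed in; nothing more can be done
None
```

I handed the job in at about 17.5 s: the deep box lies on the white slope with the flat box on top, both measured within tolerance in the last pictures; the short box was not touched, and no verdict was returned.

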